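Unlatch and open both doors of the worktop cupboard

TASK

Open up the green two-door cupboard for restocking: turn its wooden latch level so that it clears the right-hand door, swing that door wide open first, and only then swing the left-hand door, which the right one's cover strip overlaps, wide open too. Leave both doors standing about square to the cupboard, and leave the jars, the bottle, the tin and the salt shaker around it where they are.

Things in the scene. Friction and masses are not known exactly. Their poses are not given: they have to be found in the camera images.
- cupboard: green cupboard, fixed: carcass 110 deep (x), 320 wide (y), 270 high; origin under the carcass' centre, on the worktop; x points from its front to its back, y to the left door, z up. Front faces of doors and top rail at x = -71; doors 12 to 202 high, rail 205 to 270. The handles lie far below the top, close to the doors: lean the gripper 25 to 40 degrees back towards the robot
- turn_latch (a joint): angle of the wooden turn latch (rad): 0 upright, lower end in front of the right door's top edge, holding it; the knob goes to the right (-y of the cupboard) and down, clockwise seen from the front, to a stop at 1.57 = level. The door is free from 1.15. Stays where left (about 1 N at the knob); starts at 0 to 0.2
- latch_knob (a point): grip centre of the latch's round brass knob, 22 mm in diameter, 26 long on a 14 mm neck, axis pointing out of the front, 28 mm in front of the latch bar, 52 mm from the pivot, at first above it. The latch is a bar 110 long (62 above the pivot, 48 below), 18 wide, 12 thick
- latch_pivot (a point): the latch's turning axis (pointing out of the front), at the middle of the bar's thickness, 232 mm above the worktop on the rail above the right door
- right_leaf (a joint): opening angle of the right-hand (latched) door (rad): 0 shut, grows as its free edge swings out to the robot, counter-clockwise from above, stop at 1.75. Stays where left (about 1 N at the handle). Its wooden cover strip, 9 thick, laps 12 mm over the left door's front
- right_handle (a point): centre of the right door's brass bar handle: upright round bar 12 mm in diameter, 96 long, its centre line 39 mm off the door's front face, held by two 10 mm posts 40 above and below this point; 105 mm from the hinge line along the door, 107 above the worktop
- right_hinge (a point): on the right door's vertical hinge axis, at the door's outer edge, in the plane of the carcass front, half-way up the door; the door is 158 wide, 190 high, 16 thick
- left_leaf (a joint): opening angle of the left-hand (overlapped) door (rad): 0 shut, grows as its free edge swings out towards the robot, to a stop at 1.75; clockwise from above. It cannot open while the right door is shut, because the cover strip lies in front of it; stays where it is left (about 1 N at the handle)
- left_handle (a point): centre of the left door's brass bar handle, mirror image of the right one
- left_hinge (a point): on the left door's vertical hinge axis, mirror image of the right one
- rose_jar: bystander: tall jar with white cap and pink label, 56 x 158 mm, beside the cupboard; origin under its centre
- pesto_jar: bystander: small jar with green lid, 52 x 92 mm, beside the cupboard; origin under its centre
- oil_bottle: bystander: dark bottle with yellow cap, 59 x 204 mm; origin under its centre
- tomato_tin: bystander: low tin, 75 x 58 mm; origin under its centre
- salt_shaker: bystander: salt shaker, 44 x 90 mm; origin under its centre

How it is judged:
By the outcome, as a careful person would: the job done as asked, in the order asked, and still so for the second after the job is handed in, with the robot touching nothing.
It also fails if it takes over 66 s, if anything falls off the work surface, if the arm or the gripper's body presses on something with over 40 N, if the wrist force passes 120 N, or if a joint passes its speed limit or range.

ROBOT

A 7-joint arm with a two-finger parallel gripper is mounted at the origin on a cart in front of the work surface, level with it; the furniture and walls round the work are solid. World frame = base frame: x ahead of the robot, y to its left, z up, the work surface at z = 0. Lengths are in mm, angles in rad, forces in N, time in s.
With the tool pointing down it reaches from about 400 to 875 mm from the base axis. Payload 6.5 kg.
Tool frame: the origin (TCP) lies between the finger pads; the fingertips stand 22 mm ahead of it and the grasp point (between the pads) lies 3 mm ahead of it; z points along the fingers, x is the direction in which the jaws open and shut, and the axes are right-handed (so a half turn about z gives the same grasp; the last joint's range is limited). The gripper opens to 85 mm and grips with 20 to 120 N. Pads are 22 mm wide; open, the fingers measure 114 mm over their backs; the gripper's body (76 mm by 85 mm) begins 54 mm behind the grasp point. The pads swing forward as they close: fully open they stand 13 mm farther back than shut.
Start: joints at [-1.186, 0.536, -0.004, 1.538, 0.003, 1.067, -0.071], TCP at [283.19, 585.059, 253.29] pointing down, gripper open.
Joint ranges: [-2.7, 2.7], [-0.37, 2.16], [-1.27, 1.26], [0.24, 2.4], [-1.31, 4.45], [0.19, 1.91], [-2.76, 2.76]. Speed limits (rad/s): [2.39, 2.39, 3.14, 3.14, 3.14, 3.14, 3.14].

INTERFACE

Orientations are given as [roll, pitch, yaw] about the fixed x, y, z axes, in that order (R = Rz(yaw) Ry(pitch) Rx(roll)).
In Python, from workcell import r gives the robot as it stands.
- The arm moves only by the tool drive_tool, never from a script. Its argument "steps" is a list of rows, each an object with "linear": the shift along the world's x, y, z in mm, a list of three; "spin": the turn about the world's z in rad; "grip": the opening, from -1 (shut) to 1 (fully open). In form: [{"linear": [x, y, z], "spin": spin, "grip": grip}, ...]. A call has exactly 8 rows; each row is the pose to reach, as a shift and turn from the pose commanded when the call began; what a row does not reach only later rows make up. A row lasts 1/8 s, in which the tool goes at most 62.5 mm and 10.7 degrees, less where a joint would pass 70% of its speed; a pose out of reach is approached as far as the arm can. A call with a gripper value outside its range is refused whole. The fingers move at their own pace and stop on an object; "squeeze" is the grip in N (left out, the last holds). Time passes only in rows, so rows that repeat a pose let the fingers close, or fill a call up. It gives the time, the measured TCP pose, the force and the opening at its end, in the units of the state.
- r.get_obs(): the state, without advancing time (a new reading comes with each control period).
- r.camera(name): name is "side" or "top"; returns a dict with "color" (420x560x3 uint8, red, green, blue), "intrinsics" (3x3 intrinsics, pixels), "k1" (the pictures are not rectified: a ray, as slopes to the right and down, at radius r is drawn at 1 + k1 r^2 times it, then the intrinsics apply), "R" (3x3) and "t" (3): a world point X has camera coordinates R X + t. Camera axes: x right, y down, z forward; pixel columns grow to the right and rows downward; lengths in mm; the calibration is good to about 2 mm. A picture is of the moment at which its call begins. There is no depth.
- r.finish_job(): hands the job in, once; it reports no verdict.
The state is a dict: "time": time; "q": joint angles; "qvel": joint speeds; "joint_efforts": joint torques, N m; "tcp_pos": TCP position; "ee_rot": TCP orientation; "force": force on the tool from outside, world axes, zero at the start; "torque": the same for the moment, N m; "grip_width": finger opening in mm.
Only numpy, scipy, OpenCV 4.12 (cv2) and the standard library are available. Lean on these libraries where they do the work, as an engineer would, in place of code of your own. Each camera call takes 0.05 s, during which the arm holds its last target.

## Working session

There is one attempt and no reset: what is moved stays moved. The work goes in short steps, Python scripts to look and compute and a tool call to move; the robot and the scene stay as the last step left them, time stands still between calls to the robot, and variables do not carry over. Pictures are saved under pics/ and viewed, and the job is handed in when it is done.

Besides the shell and the picture viewer there is one more tool, called after "Request:" in YAML: its name, and indented under it one key for each argument. drive_tool: Moves the arm, as the interface text tells. Its arguments: {"type":"object","properties":{"steps":{"type":"array","items":{"type":"object","properties":{"linear":{"type":"array","items":{"type":"number"}},"spin":{"type":"number"},"grip":{"type":"number"}}}},"squeeze":{"type":"number"}},"required":["steps"]}

```bash
ls; mkdir -p pics
cat > h.py <<'E'
import numpy as np,cv2,json
from workcell import r
def snap(name,fn):
    c=r.camera(name); cv2.imwrite(fn,cv2.cvtColor(np.array(c["color"]),cv2.COLOR_RGB2BGR))
    import pickle; pickle.dump({k:np.array(v) for k,v in c.items()},open(fn+'.pkl','wb')); return c
E
python3 - <<'E'
from h import *
for n in("side","top"):
    c=snap(n,f'pics/{n}0.png'); R=np.array(c["R"]);t=np.array(c["t"]); print(n,c["intrinsics"],c["k1"],R.tolist(),t, 'pos',-R.T@t)
print(r.get_obs())
E
```

```text
pics
side [[462.14667467   0.         279.17639041]
 [  0.         462.14667467 201.033999  ]
 [  0.           0.           1.        ]] -0.1616370239554823 [[0.5304517367404133, -0.8476779013403983, -0.007945474700553503], [-0.5208424614994172, -0.3185041161985414, -0.7920090013780237], [0.6688378617335501, 0.4242608908958306, -0.6104577062892799]] [-312.3818393   471.72200309 1239.50191737] pos [-417.62947362 -640.42597    1127.78954801]
top [[525.52232684   0.         276.93702473]
 [  0.         525.52232684 215.66808352]
 [  0.           0.           1.        ]] 0.01661151770955427 [[0.2403861217972344, -0.9706751442913846, 0.0020680189034411834], [-0.8757259747238424, -0.21779013648759066, -0.4308961286002611], [0.4187105559228968, 0.10177043138169574, -0.9023991631507212]] [-105.53801009  603.13725794 1487.31358039] pos [ -69.20106003 -122.45032212 1602.25829435]
{'time': 0.1, 'q': array([-1.18619115,  0.53711307, -0.00446908,  1.5388014 ,  0.00258922,
        1.06733785, -0.07121344]), 'qvel': array([ 1.26835930e-04, -2.58287379e-03, -4.63478357e-04, -2.86756064e-03,
       -4.49088319e-05, -8.30755072e-04,  6.39592054e-04]), 'joint_efforts': array([ 2.36126529e-03, -5.84564102e+01,  1.05184168e+00, -2.59777111e+01,
        1.26854272e-02,  4.61320873e-03, -3.05472724e-05]), 'tcp_pos': array([282.94558842, 584.55751687, 252.47515382]), 'ee_rot': array([3.14149568e+00, 1.65111443e-03, 1.12007038e+00]), 'force': array([-0.2467609 ,  0.66084426, -0.88690508]), 'torque': array([ 0.01729297, -0.04289519,  0.03243564]), 'grip_width': 85.20894705699813}
```

View pics/side0.png

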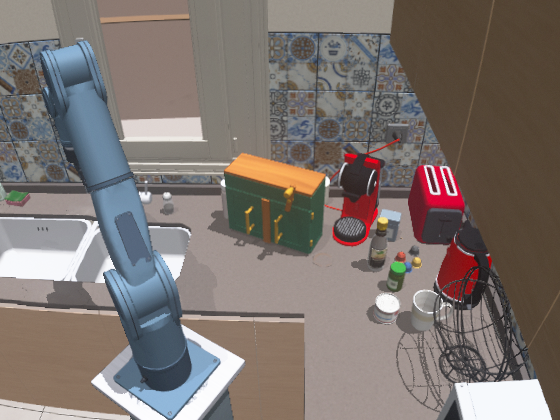

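View pics/top0.png

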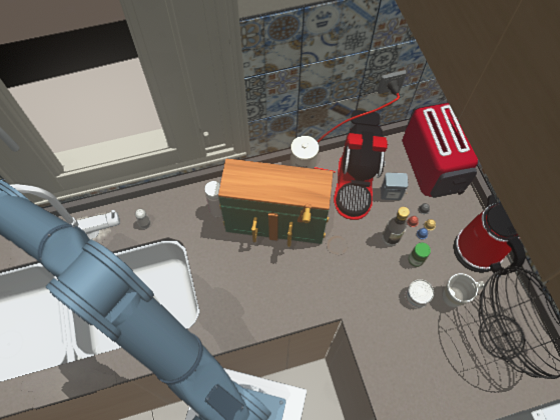

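Run:
```python
import cv2
a=cv2.imread('pics/side0.png')[140:260,205:345]; cv2.imwrite('pics/s0z.png',cv2.resize(a,None,fx=5.5,fy=5,interpolation=cv2.INTER_CUBIC)[:600,:800])
a=cv2.imread('pics/top0.png')[140:260,195:345]; cv2.imwrite('pics/t0z.png',cv2.resize(a,None,fx=5,fy=5,interpolation=cv2.INTER_CUBIC))
```

```text
(no output)
```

View pics/s0z.png

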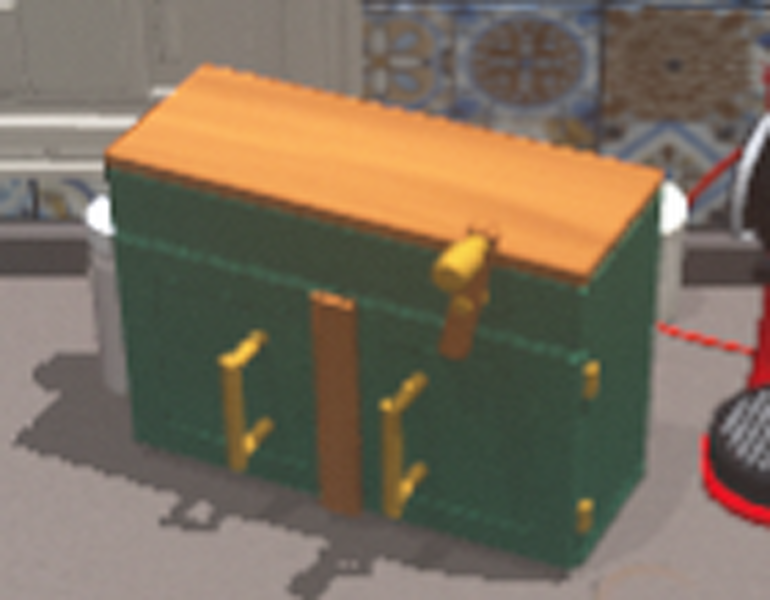

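View pics/t0z.png

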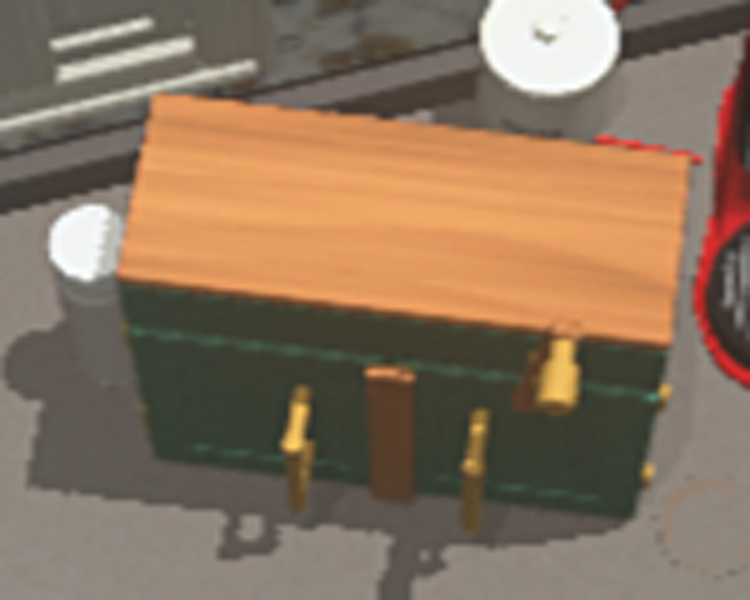

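```bash
cat >> h.py <<'E'
import pickle
CAM={n:pickle.load(open(f'pics/{n}0.png.pkl','rb')) for n in('side','top')} 
def proj(n,X):
    c=CAM[n];X=np.atleast_2d(X);p=X@c['R'].T+c['t'];s=p[:,:2]/p[:,2:];s=s*(1+c['k1']*(s**2).sum(1,keepdims=True))
    return s@np.array(c['intrinsics'])[:2,:2].T+np.array(c['intrinsics'])[:2,2]
def C2W(p,P):
    P=np.atleast_2d(P).astype(float);x,y,a=p;c,s=np.cos(a),np.sin(a)
    return np.c_[x+c*P[:,0]-s*P[:,1],y+s*P[:,0]+c*P[:,1],P[:,2]]
E
python3 - <<'E'
from h import *
from scipy.optimize import least_squares as LS
z=lambda n,a:[205+a[0]/5.5,140+a[1]/5] if n=='side' else [195+a[0]/5,140+a[1]/5]
P=[('side',(107,160),(-71,160,270)),('side',(203,66),(55,160,270)),('side',(662,175),(55,-160,270)),('side',(587,280),(-71,-160,270)),
('top',(118,280),(-71,160,270)),('top',(152,95),(55,160,270)),('top',(690,158),(55,-160,270)),('top',(668,345),(-71,-160,270)),
('side',(388,402),(-110,-55,155)),('top',(475,465),(-110,-55,155)),('side',(232,360),(-110,55,155)),('top',(292,437),(-110,55,155))]
f=lambda p:np.concatenate([proj(n,C2W(p,X))[0]-z(n,u) for n,u,X in P])
s=LS(f,[600,100,0.0]);print(s.x,np.round(s.fun.reshape(-1,2),1).tolist())
p=s.x
# knob front end: side (455,268)... 
k=LS(lambda q:np.concatenate([proj('side',C2W(p,q))[0]-z('side',(452,262+4)),proj('top',C2W(p,q))[0]-z('top',(558,402))]),[-120,-100,270])
print('knobfront cup',k.x,k.fun)
l=LS(lambda q:np.concatenate([proj('side',C2W(p,[-91,q[0],q[1]]))[0]-z('side',(455,357))]),[-90,190]);print('latch lower end',l.x)
for nm,X in dict(hR=(-110,-55,107),hL=(-110,55,107),top=(-71,0,270),hingeR=(-55,-160,107),hingeL=(-55,160,107)).items(): print(nm,C2W(p,X).round(1))
np.save('p.npy',p)
E
```

```text
[6.56624267e+02 5.48066025e+01 1.07045813e-01] [[-1.3, -2.1], [-0.2, -1.2], [0.9, -1.3], [-0.2, -1.6], [-0.6, -0.0], [0.4, -0.4], [0.5, -0.2], [0.9, 0.6], [0.5, 0.4], [-0.1, 0.8], [-0.6, -0.3], [0.3, 1.9]]
knobfront cup [-121.96648073  -99.90661513  289.45375821] [-0.18534056  0.0671919   0.14969309 -0.09774435]
latch lower end [-88.23601168 192.06454659]
hR [[553.1 -11.6 107. ]]
hL [[541.4  97.7 107. ]]
top [[586.   47.2 270. ]]
hingeR [[ 619.  -110.2  107. ]]
hingeL [[584.8 208.  107. ]]
```

Run:
```python
from h import *
p=np.load('p.npy')
for P in [(-111,-60,332),(-111,-60,292),(-111,-83,292),(-111,-105,287),(-111,-116,278),(-111,-125,270),(-111,-146,300),(-111,-146,265)]: print(P,C2W(p,P).round(1)[0]-[283,585,253])
```

```text
(-111, -60, 332) [ 269.7 -601.7   79. ]
(-111, -60, 292) [ 269.7 -601.7   39. ]
(-111, -83, 292) [ 272.1 -624.6   39. ]
(-111, -105, 287) [ 274.5 -646.5   34. ]
(-111, -116, 278) [ 275.7 -657.4   25. ]
(-111, -125, 270) [ 276.6 -666.3   17. ]
(-111, -146, 300) [ 278.9 -687.2   47. ]
(-111, -146, 265) [ 278.9 -687.2   12. ]
```

Request:
drive_tool:
  steps:
    - {"linear": [0,0,30],"spin": 0,"grip": -1}
    - {"linear": [10,-40,60],"spin": -0.15,"grip": -1}
    - {"linear": [30,-90,100],"spin": -0.3,"grip": -1}
    - {"linear": [55,-140,100],"spin": -0.45,"grip": -1}
    - {"linear": [80,-190,100],"spin": -0.6,"grip": -1}
    - {"linear": [100,-240,100],"spin": -0.75,"grip": -1}
    - {"linear": [120,-290,100],"spin": -0.9,"grip": -1}
    - {"linear": [140,-340,100],"spin": -1.01,"grip": -1}

```text
time: 1.1
tcp_pos: [423.4, 243.2, 353.1]
ee_rot: [3.142, 0.0, 0.106]
force: [1.1, 0.6, -0.6]
grip_width: 0.3
```

Request:
drive_tool:
  steps:
    - {"linear": [20,-45,0],"spin": 0,"grip": -1}
    - {"linear": [45,-90,0],"spin": 0,"grip": -1}
    - {"linear": [70,-140,0],"spin": 0,"grip": -1}
    - {"linear": [95,-190,0],"spin": 0,"grip": -1}
    - {"linear": [120,-235,0],"spin": 0,"grip": -1}
    - {"linear": [130,-260,0],"spin": 0,"grip": -1}
    - {"linear": [130,-260,-20],"spin": 0,"grip": -1}
    - {"linear": [130,-260,-21],"spin": 0,"grip": -1}

```text
time: 2.1
tcp_pos: [552.1, -15.0, 330.8]
ee_rot: [-3.142, 0.003, 0.11]
force: [0.0, -0.0, -0.2]
grip_width: 0.2
```

Run:
```python
from h import *
for n in("side","top"): snap(n,f'pics/{n}1.png')
a=cv2.imread('pics/side1.png')[100:260,205:345]
b=cv2.imread('pics/top1.png')[100:260,195:345]
cv2.imwrite('pics/z1.png',np.hstack([cv2.resize(x,(395,420),interpolation=cv2.INTER_CUBIC) for x in(a,b)]))
```

```text
(no output)
```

View pics/z1.png

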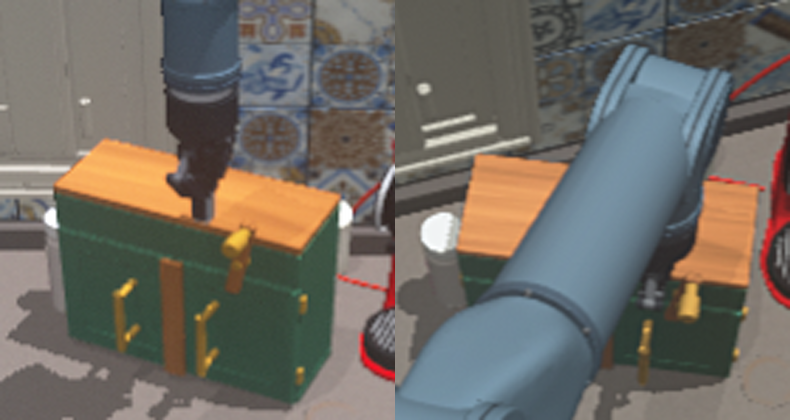

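Request:
drive_tool:
  steps:
    - {"linear": [0,0,-20],"spin": 0,"grip": -1}
    - {"linear": [0,0,-40],"spin": 0,"grip": -1}
    - {"linear": [1,-10,-40],"spin": 0,"grip": -1}
    - {"linear": [2,-20,-40],"spin": 0,"grip": -1}
    - {"linear": [3,-28,-41],"spin": 0,"grip": -1}
    - {"linear": [4,-36,-43],"spin": 0,"grip": -1}
    - {"linear": [5,-44,-46],"spin": 0,"grip": -1}
    - {"linear": [5,-44,-46],"spin": 0,"grip": -1}

```text
time: 3.2
tcp_pos: [558.1, -59.7, 286.0]
ee_rot: [3.141, 0.0, 0.109]
force: [0.2, 0.4, -0.1]
grip_width: 0.1
```

Request:
drive_tool:
  steps:
    - {"linear": [1,-4,-3],"spin": 0,"grip": -1}
    - {"linear": [1,-8,-6],"spin": 0,"grip": -1}
    - {"linear": [1,-11,-10],"spin": 0,"grip": -1}
    - {"linear": [2,-14,-13],"spin": 0,"grip": -1}
    - {"linear": [2,-17,-16],"spin": 0,"grip": -1}
    - {"linear": [2,-20,-19],"spin": 0,"grip": -1}
    - {"linear": [2,-22,-22],"spin": 0,"grip": -1}
    - {"linear": [2,-22,-22],"spin": 0,"grip": -1}

```text
time: 4.2
tcp_pos: [560.1, -81.9, 264.2]
ee_rot: [3.141, 0.0, 0.109]
force: [0.5, 0.3, -0.0]
grip_width: 0.1
```

Run:
```python
from h import *
for n in("side","top"): snap(n,f'pics/{n}2.png')
a=cv2.imread('pics/side2.png')[100:260,205:345]
b=cv2.imread('pics/top2.png')[100:260,195:345]
cv2.imwrite('pics/z2.png',np.hstack([cv2.resize(x,(395,420),interpolation=cv2.INTER_CUBIC) for x in(a,b)]))
```

```text
(no output)
```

View pics/z2.png

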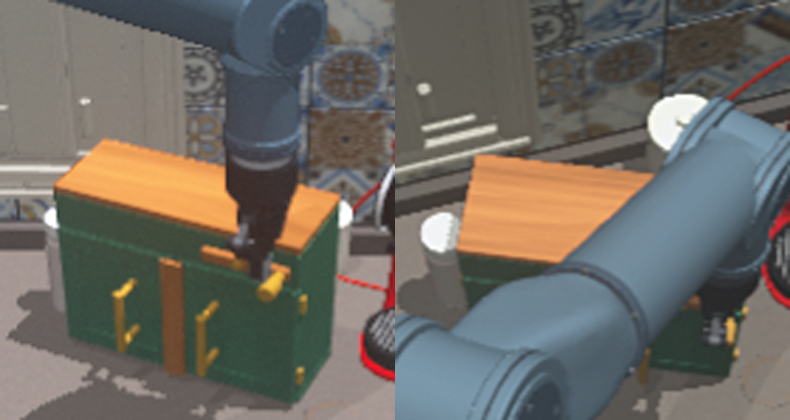

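Request:
drive_tool:
  steps:
    - {"linear": [0,3,20],"spin": 0,"grip": -1}
    - {"linear": [1,0,36],"spin": 0,"grip": -1}
    - {"linear": [2,-20,36],"spin": 0,"grip": -1}
    - {"linear": [2,-20,20],"spin": 0,"grip": -1}
    - {"linear": [2,-20,10],"spin": 0,"grip": -1}
    - {"linear": [2,-20,4],"spin": 0,"grip": -1}
    - {"linear": [2,-20,0],"spin": 0,"grip": -1}
    - {"linear": [2,-20,-2],"spin": 0,"grip": -1}

```text
time: 5.3
tcp_pos: [562.2, -100.5, 263.7]
ee_rot: [-3.14, 0.0, 0.11]
force: [-8.5, 2.4, 21.0]
grip_width: 0.4
```

```bash
cat >> h.py <<'E'
def ang(f): 
    f=np.radians(f); return np.array([-55-55*np.cos(f)-105*np.sin(f),-160-55*np.sin(f)+105*np.cos(f)])
E
python3 - <<'E'
from h import *
p=np.load('p.npy')
for P in [(-165,-30,340),(-165,-30,130)]: print(P,C2W(p,P).round(1)[0])
for f in (0,5,10,15,20,25,30,35,40,45):
    b=ang(f); P=(b[0]-51,b[1]+17,130); print(f,C2W(p,P).round(1)[0]-C2W(p,(-165,-30,130)).round(1)[0])
E
```

```text
(-165, -30, 340) [495.8   7.3 340. ]
(-165, -30, 130) [495.8   7.3 130. ]
0 [ 4.8 -7.5  0. ]
5 [ -3.5 -13.6   0. ]
10 [-11.3 -20.4   0. ]
15 [-18.4 -27.9   0. ]
20 [-24.9 -36.    0. ]
25 [-30.7 -44.6   0. ]
30 [-35.6 -53.6   0. ]
35 [-39.8 -63.1   0. ]
40 [-43.1 -72.9   0. ]
45 [-45.6 -82.9   0. ]
```

Request:
drive_tool:
  steps:
    - {"linear": [0,0,20],"spin": 0,"grip": -1}
    - {"linear": [0,0,60],"spin": 0,"grip": -1}
    - {"linear": [-20,30,70],"spin": 0,"grip": 1}
    - {"linear": [-40,70,70],"spin": 0,"grip": 1}
    - {"linear": [-60,110,70],"spin": 0,"grip": 1}
    - {"linear": [-66,121,70],"spin": 0,"grip": 1}
    - {"linear": [-66,121,70],"spin": 0,"grip": 1}
    - {"linear": [-66,121,70],"spin": 0,"grip": 1}

```text
time: 6.3
tcp_pos: [496.8, 18.6, 332.5]
ee_rot: [3.141, -0.001, 0.108]
force: [-0.1, 0.4, 0.8]
grip_width: 85.2
```

Run:
```python
from h import *
for n in("side","top"): snap(n,f'pics/{n}3.png')
a=cv2.imread('pics/side3.png')[100:260,205:345]
b=cv2.imread('pics/top3.png')[100:260,195:345]
cv2.imwrite('pics/z3.png',np.hstack([cv2.resize(x,(395,420),interpolation=cv2.INTER_CUBIC) for x in(a,b)]))
```

```text
(no output)
```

View pics/z3.png

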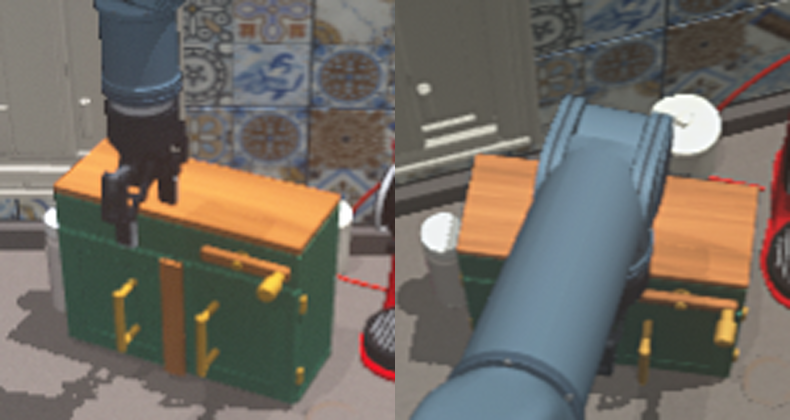

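Request:
drive_tool:
  steps:
    - {"linear": [0,-3,-50],"spin": 0,"grip": 1}
    - {"linear": [0,-5,-100],"spin": 0,"grip": 1}
    - {"linear": [0,-5,-150],"spin": 0,"grip": 1}
    - {"linear": [0,-5,-190],"spin": 0,"grip": 1}
    - {"linear": [0,-5,-202],"spin": 0,"grip": 1}
    - {"linear": [0,-5,-202],"spin": 0,"grip": 1}
    - {"linear": [0,-5,-202],"spin": 0,"grip": 1}
    - {"linear": [0,-5,-202],"spin": 0,"grip": 1}

```text
time: 7.4
tcp_pos: [497.2, 15.2, 131.6]
ee_rot: [-3.141, -0.003, 0.11]
force: [0.2, -0.4, 0.2]
grip_width: 85.3
```

Run:
```python
from h import *
for n in("side","top"): snap(n,f'pics/{n}4.png')
a=cv2.imread('pics/side4.png')[100:260,205:345]
b=cv2.imread('pics/top4.png')[100:260,195:345]
cv2.imwrite('pics/z4.png',np.hstack([cv2.resize(x,(395,420),interpolation=cv2.INTER_CUBIC) for x in(a,b)]))
print(r.get_obs())
```

```text
{'time': 7.5, 'q': array([-0.43814375,  0.48935446,  0.39816521,  2.0487186 , -0.3034564 ,
        0.65723431,  0.27022416]), 'qvel': array([-0.00039714,  0.00591791, -0.00361537,  0.00495137, -0.00241222,
       -0.00277965,  0.00102348]), 'joint_efforts': array([ 3.85239744e-02, -4.40676105e+01,  5.77439100e+00, -1.73678827e+01,
        1.17341022e-02, -4.86338278e-03, -2.16365297e-03]), 'tcp_pos': array([496.82391033,  15.2325731 , 131.17650721]), 'ee_rot': array([-3.14133100e+00, -1.75574956e-03,  1.10199997e-01]), 'force': array([-0.4098104 , -0.68030228,  0.64721112]), 'torque': array([-0.06611196, -0.02931374, -0.02592086]), 'grip_width': 85.48094444402997}
```

View pics/z4.png

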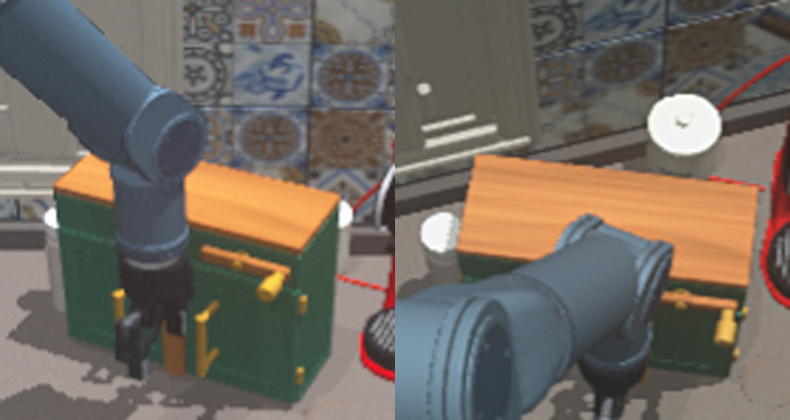

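Request:
drive_tool:
  steps:
    - {"linear": [3,-8,0],"spin": 0,"grip": 1}
    - {"linear": [3,-14,0],"spin": 0,"grip": 1}
    - {"linear": [0,-18,0],"spin": 0,"grip": 1}
    - {"linear": [-4,-22,0],"spin": 0,"grip": 1}
    - {"linear": [-9,-27,0],"spin": 0,"grip": 1}
    - {"linear": [-14,-32,0],"spin": 0,"grip": 1}
    - {"linear": [-19,-37,0],"spin": 0,"grip": 1}
    - {"linear": [-24,-43,0],"spin": 0,"grip": 1}

```text
time: 8.5
tcp_pos: [470.6, -27.0, 130.0]
ee_rot: [-3.14, 0.003, 0.112]
force: [-3.5, 3.9, 2.0]
grip_width: 85.6
```

Run:
```python
from h import *
for n in("side","top"): snap(n,f'pics/{n}5.png')
a=cv2.imread('pics/side5.png')[100:260,205:345]
b=cv2.imread('pics/top5.png')[100:260,195:345]
cv2.imwrite('pics/z5.png',np.hstack([cv2.resize(x,(395,420),interpolation=cv2.INTER_CUBIC) for x in(a,b)]))
```

```text
(no output)
```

View pics/z5.png

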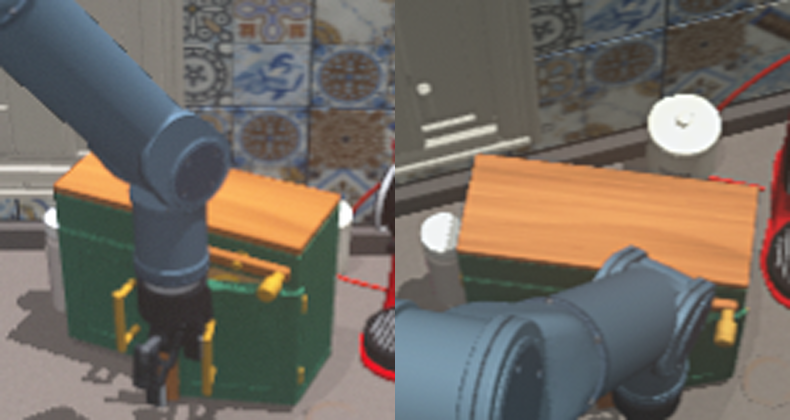

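Request:
drive_tool:
  steps:
    - {"linear": [-4,-5,0],"spin": 0,"grip": 1}
    - {"linear": [-8,-10,0],"spin": 0,"grip": 1}
    - {"linear": [-12,-16,0],"spin": 0,"grip": 1}
    - {"linear": [-15,-22,0],"spin": 0,"grip": 1}
    - {"linear": [-17,-28,0],"spin": 0,"grip": 1}
    - {"linear": [-19,-34,0],"spin": 0,"grip": 1}
    - {"linear": [-21,-41,0],"spin": 0,"grip": 1}
    - {"linear": [-22,-48,0],"spin": 0,"grip": 1}

```text
time: 9.6
tcp_pos: [447.1, -76.2, 129.7]
ee_rot: [-3.14, 0.006, 0.11]
force: [-11.2, 4.0, 5.0]
grip_width: 85.5
```

Run:
```python
from h import *
for n in("side","top"): snap(n,f'pics/{n}6.png')
a=cv2.imread('pics/side6.png')[100:260,205:345]
b=cv2.imread('pics/top6.png')[100:260,195:345]
cv2.imwrite('pics/z6.png',np.hstack([cv2.resize(x,(395,420),interpolation=cv2.INTER_CUBIC) for x in(a,b)]))
```

```text
(no output)
```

View pics/z6.png

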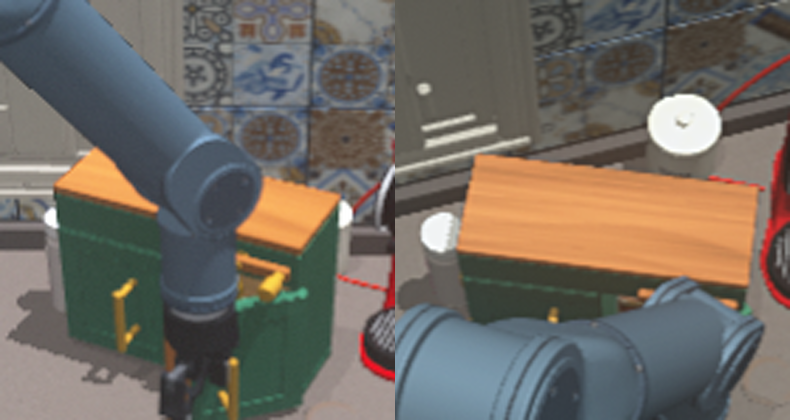

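Request:
drive_tool:
  steps:
    - {"linear": [-12,12,0],"spin": 0,"grip": 1}
    - {"linear": [-20,25,15],"spin": 0,"grip": 1}
    - {"linear": [-20,25,60],"spin": 0,"grip": 1}
    - {"linear": [-20,25,110],"spin": 0,"grip": 1}
    - {"linear": [-20,40,160],"spin": 0,"grip": 1}
    - {"linear": [-20,80,190],"spin": 0,"grip": -1}
    - {"linear": [-20,130,190],"spin": 0,"grip": -1}
    - {"linear": [-20,180,190],"spin": 0,"grip": -1}

```text
time: 10.7
tcp_pos: [430.9, 105.7, 321.4]
ee_rot: [-3.14, -0.004, 0.109]
force: [0.9, -0.1, -0.8]
grip_width: 32.2
```

Run:
```python
from h import *
for n in("side","top"): snap(n,f'pics/{n}7.png')
a=cv2.imread('pics/side7.png')[120:280,205:345]
b=cv2.imread('pics/top7.png')[120:280,195:345]
cv2.imwrite('pics/z7.png',np.hstack([cv2.resize(x,(395,420),interpolation=cv2.INTER_CUBIC) for x in(a,b)]))
```

```text
(no output)
```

View pics/z7.png

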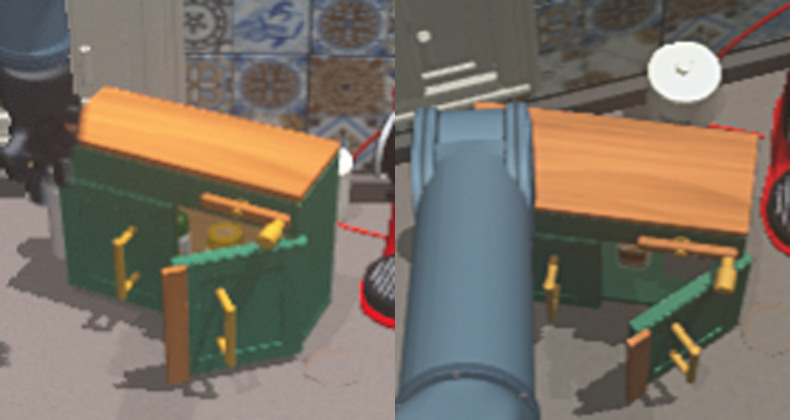

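Run:
```python
from h import *
p=np.load('p.npy')
for f in range(25,50,4):
    a=np.radians(f); print(f,[proj('top',C2W(p,(-55-158*np.sin(a)-t*np.cos(a),-160+158*np.cos(a)-t*np.sin(a),202)))[0].round(1) for t in (0,16)])
for P in [(-131,-10,197)]: print(C2W(p,P).round(1))
for f in (38,50,60,70,80,85,90):
    a=np.radians(f);R=140;d=11+2
    P=(-55-R*np.sin(a)+d*np.cos(a),-160+R*np.cos(a)+d*np.sin(a),197); print(f,np.round(P),C2W(p,P).round(1))
```

```text
25 [array([276.8, 229.4]), array([278.5, 234.2])]
29 [array([278.1, 232.7]), array([280.1, 237.4])]
33 [array([279.6, 235.9]), array([282. , 240.5])]
37 [array([281.3, 239. ]), array([284.1, 243.5])]
41 [array([283.3, 242. ]), array([286.4, 246.3])]
45 [array([285.6, 244.9]), array([289., 249.])]
49 [array([288. , 247.7]), array([291.7, 251.6])]
[[527.4  30.9 197. ]]
38 [-131.  -42.  197.] [[530.9  -0.6 197. ]]
50 [-154.  -60.  197.] [[510.  -21.3 197. ]]
60 [-170.  -79.  197.] [[496.3 -41.6 197. ]]
70 [-182. -100.  197.] [[486.2 -64.  197. ]]
80 [-191. -123.  197.] [[480.2 -87.7 197. ]]
85 [-193. -135.  197.] [[478.8 -99.9 197. ]]
90 [-195. -147.  197.] [[ 478.4 -112.2  197. ]]
```

Request:
drive_tool:
  steps:
    - {"linear": [30,-25,0],"spin": 0,"grip": -1}
    - {"linear": [65,-50,0],"spin": 0,"grip": -1}
    - {"linear": [94,-74,0],"spin": 0,"grip": -1}
    - {"linear": [94,-74,-40],"spin": 0,"grip": -1}
    - {"linear": [94,-74,-80],"spin": 0,"grip": -1}
    - {"linear": [94,-74,-115],"spin": 0,"grip": -1}
    - {"linear": [94,-74,-124],"spin": 0,"grip": -1}
    - {"linear": [94,-74,-124],"spin": 0,"grip": -1}

```text
time: 11.8
tcp_pos: [524.6, 29.7, 196.9]
ee_rot: [3.141, -0.001, 0.11]
force: [0.0, -0.5, -0.3]
grip_width: -0.0
```

Run:
```python
from h import *
for n in("side","top"): snap(n,f'pics/{n}8.png')
a=cv2.imread('pics/side8.png')[120:280,205:345]
b=cv2.imread('pics/top8.png')[120:280,195:345]
cv2.imwrite('pics/z8.png',np.hstack([cv2.resize(x,(395,420),interpolation=cv2.INTER_CUBIC) for x in(a,b)]))
```

```text
(no output)
```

View pics/z8.png

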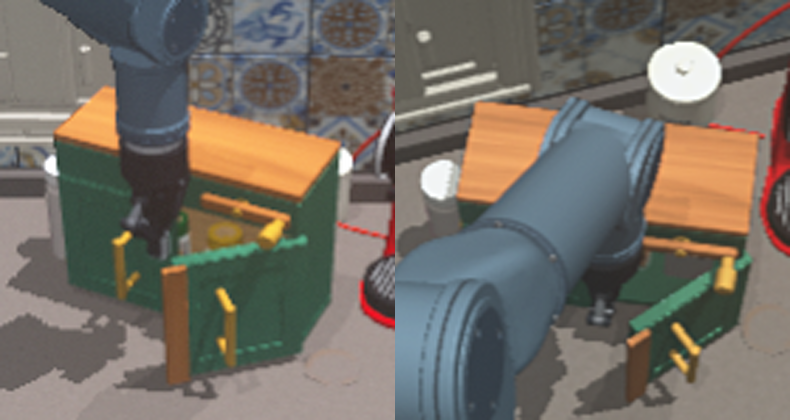

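Request:
drive_tool:
  steps:
    - {"linear": [-3,-25,0],"spin": 0,"grip": -1}
    - {"linear": [-10,-45,0],"spin": 0,"grip": -1}
    - {"linear": [-20,-58,0],"spin": 0,"grip": -1}
    - {"linear": [-28,-71,0],"spin": 0,"grip": -1}
    - {"linear": [-34,-83,0],"spin": 0,"grip": -1}
    - {"linear": [-39,-95,0],"spin": 0,"grip": -1}
    - {"linear": [-43,-108,0],"spin": 0,"grip": -1}
    - {"linear": [-46,-120,0],"spin": 0,"grip": -1}

```text
time: 12.9
tcp_pos: [477.9, -90.7, 196.2]
ee_rot: [-3.142, 0.0, 0.11]
force: [1.0, 1.5, -0.4]
grip_width: -0.0
```

Request:
drive_tool:
  steps:
    - {"linear": [-1,-5,0],"spin": 0,"grip": -1}
    - {"linear": [-1,-10,0],"spin": 0,"grip": -1}
    - {"linear": [-1,-15,0],"spin": 0,"grip": -1}
    - {"linear": [-1,-18,0],"spin": 0,"grip": -1}
    - {"linear": [-1,-21,0],"spin": 0,"grip": -1}
    - {"linear": [-1,-22,0],"spin": 0,"grip": -1}
    - {"linear": [-1,-22,0],"spin": 0,"grip": -1}
    - {"linear": [-1,-18,0],"spin": 0,"grip": -1}

```text
time: 13.9
tcp_pos: [477.1, -108.2, 196.3]
ee_rot: [3.141, 0.0, 0.109]
force: [-0.2, 0.3, -0.6]
grip_width: -0.0
```

Request:
drive_tool:
  steps:
    - {"linear": [0,20,10],"spin": 0,"grip": -1}
    - {"linear": [0,40,60],"spin": 0,"grip": -1}
    - {"linear": [0,70,100],"spin": 0,"grip": -1}
    - {"linear": [-10,110,130],"spin": 0,"grip": -1}
    - {"linear": [-20,150,130],"spin": 0,"grip": -1}
    - {"linear": [-30,200,130],"spin": 0,"grip": -1}
    - {"linear": [-30,250,130],"spin": 0,"grip": -1}
    - {"linear": [-30,290,130],"spin": 0,"grip": -1}

```text
time: 14.9
tcp_pos: [446.5, 184.4, 326.4]
ee_rot: [-3.141, -0.0, 0.112]
force: [0.7, 0.5, -1.0]
grip_width: 0.1
```

Run:
```python
from h import *
for n in("side","top"): snap(n,f'pics/{n}9.png')
a=cv2.imread('pics/side9.png')[120:280,205:345]
b=cv2.imread('pics/top9.png')[120:280,195:345]
cv2.imwrite('pics/z9.png',np.hstack([cv2.resize(x,(395,420),interpolation=cv2.INTER_CUBIC) for x in(a,b)]))
p=np.load('p.npy')
for f in range(78,103,3):
    a=np.radians(f); print(f,[proj(n,C2W(p,(-55-158*np.sin(a)-t*np.cos(a),-160+158*np.cos(a)-t*np.sin(a),202)))[0].round(1) for n in('side','top') for t in (0,16)])
```

```text
78 [array([282.7, 234.7]), array([287. , 236.9]), array([311.2, 262.3]), array([316.6, 264.1])]
81 [array([285. , 235.8]), array([289.4, 237.9]), array([314. , 263.2]), array([319.5, 264.7])]
84 [array([287.3, 236.8]), array([291.9, 238.7]), array([316.9, 263.9]), array([322.4, 265.2])]
87 [array([289.7, 237.8]), array([294.5, 239.5]), array([319.8, 264.5]), array([325.4, 265.5])]
90 [array([292.2, 238.6]), array([297.1, 240.2]), array([322.7, 264.9]), array([328.3, 265.7])]
93 [array([294.8, 239.4]), array([299.8, 240.7]), array([325.6, 265.2]), array([331.3, 265.7])]
96 [array([297.4, 240. ]), array([302.6, 241.2]), array([328.5, 265.4]), array([334.2, 265.6])]
99 [array([300.1, 240.6]), array([305.3, 241.6]), array([331.4, 265.4]), array([337.1, 265.3])]
102 [array([302.8, 241.1]), array([308.1, 241.9]), array([334.4, 265.3]), array([340. , 264.9])]
```

View pics/z9.png

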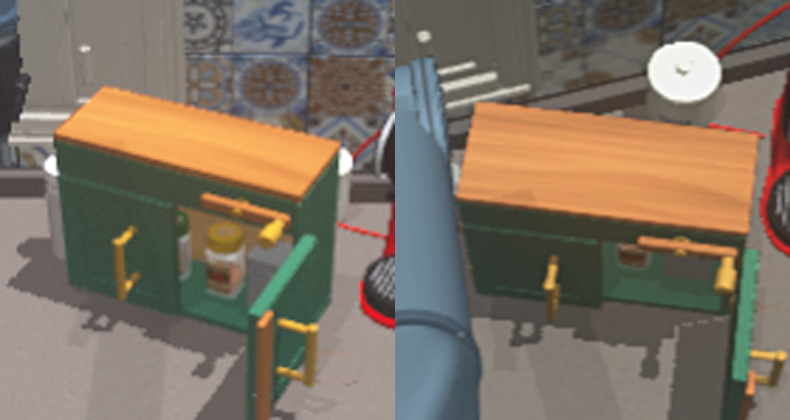

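Run:
```python
from h import *
p=np.load('p.npy')
A=C2W(p,(-163,25,130)).round(1)[0];print(A)
for f in (0,5,10,15,20,25,30,35,40,45):
    b=ang(f); P=(b[0]-51,-b[1]-17,130); print(f,C2W(p,P).round(1)[0]-A)
B=C2W(p,(-131,10,197)).round(1)[0];print(B)
for f in (44,50,60,70,80,85,90):
    a=np.radians(f);R=140;d=13
    P=(-55-R*np.sin(a)+d*np.cos(a),160-R*np.cos(a)-d*np.sin(a),197); print(f,np.round(P),C2W(p,P).round(1)[0]-B)
```

```text
[491.9  62.2 130. ]
0 [ 0.6 13.2  0. ]
5 [-8.9 17.4  0. ]
10 [-17.9  22.4   0. ]
15 [-26.5  28.2   0. ]
20 [-34.5  34.7   0. ]
25 [-41.9  41.9   0. ]
30 [-48.7  49.7   0. ]
35 [-54.8  58.1   0. ]
40 [-60.1  66.9   0. ]
45 [-64.7  76.2   0. ]
[525.3  50.8 197. ]
44 [-143.   50.  197.] [-16.1  38.7   0. ]
50 [-154.   60.  197.] [-28.1  47.3   0. ]
60 [-170.   79.  197.] [-45.9  64.2   0. ]
70 [-182.  100.  197.] [-60.4  83.9   0. ]
80 [-191.  123.  197.] [-71.3 105.8   0. ]
85 [-193.  135.  197.] [-75.3 117.4   0. ]
90 [-195.  147.  197.] [-78.3 129.3   0. ]
```

Request:
drive_tool:
  steps:
    - {"linear": [15,-40,0],"spin": 0,"grip": 1}
    - {"linear": [30,-80,0],"spin": 0,"grip": 1}
    - {"linear": [45,-122,0],"spin": 0,"grip": 1}
    - {"linear": [45,-122,-40],"spin": 0,"grip": 1}
    - {"linear": [45,-122,-90],"spin": 0,"grip": 1}
    - {"linear": [45,-122,-140],"spin": 0,"grip": 1}
    - {"linear": [45,-122,-185],"spin": 0,"grip": 1}
    - {"linear": [45,-122,-196],"spin": 0,"grip": 1}

```text
time: 16.0
tcp_pos: [490.2, 59.2, 128.2]
ee_rot: [3.14, 0.005, 0.109]
force: [-0.1, -0.5, 0.4]
grip_width: 85.7
```

Run:
```python
from h import *
for n in("side","top"): snap(n,f'pics/{n}10.png')
a=cv2.imread('pics/side10.png')[120:280,205:345]
b=cv2.imread('pics/top10.png')[120:280,195:345]
cv2.imwrite('pics/z10.png',np.hstack([cv2.resize(x,(395,420),interpolation=cv2.INTER_CUBIC) for x in(a,b)]))
print(r.get_obs()['tcp_pos'])
```

```text
[491.84047914  59.56846894 130.0965161 ]
```

View pics/z10.png

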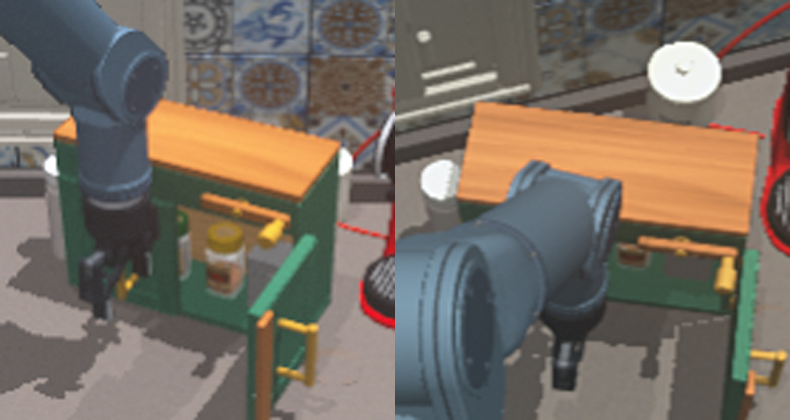

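Request:
drive_tool:
  steps:
    - {"linear": [1,8,0],"spin": 0,"grip": 1}
    - {"linear": [1,15,0],"spin": 0,"grip": 1}
    - {"linear": [-4,18,0],"spin": 0,"grip": 1}
    - {"linear": [-9,21,0],"spin": 0,"grip": 1}
    - {"linear": [-15,24,0],"spin": 0,"grip": 1}
    - {"linear": [-20,28,0],"spin": 0,"grip": 1}
    - {"linear": [-26,32,0],"spin": 0,"grip": 1}
    - {"linear": [-34,37,0],"spin": 0,"grip": 1}

```text
time: 17.1
tcp_pos: [457.8, 97.3, 130.3]
ee_rot: [3.142, -0.0, 0.11]
force: [-0.3, -1.0, 0.4]
grip_width: 85.3
```

Request:
drive_tool:
  steps:
    - {"linear": [-5,4,0],"spin": 0,"grip": 1}
    - {"linear": [-10,8,0],"spin": 0,"grip": 1}
    - {"linear": [-14,13,0],"spin": 0,"grip": 1}
    - {"linear": [-18,18,0],"spin": 0,"grip": 1}
    - {"linear": [-22,23,0],"spin": 0,"grip": 1}
    - {"linear": [-26,29,0],"spin": 0,"grip": 1}
    - {"linear": [-29,35,0],"spin": 0,"grip": 1}
    - {"linear": [-32,41,0],"spin": 0,"grip": 1}

```text
time: 18.1
tcp_pos: [426.0, 138.5, 130.3]
ee_rot: [-3.142, -0.0, 0.11]
force: [-0.8, 0.1, -0.6]
grip_width: 85.1
```

Request:
drive_tool:
  steps:
    - {"linear": [-10,-12,0],"spin": 0,"grip": 1}
    - {"linear": [-15,-25,15],"spin": 0,"grip": 1}
    - {"linear": [-15,-25,60],"spin": 0,"grip": 1}
    - {"linear": [-15,-25,110],"spin": 0,"grip": 1}
    - {"linear": [-5,-60,150],"spin": 0,"grip": 0}
    - {"linear": [10,-100,190],"spin": 0,"grip": -1}
    - {"linear": [20,-150,190],"spin": 0,"grip": -1}
    - {"linear": [20,-190,190],"spin": 0,"grip": -1}

```text
time: 19.1
tcp_pos: [445.7, -54.8, 320.5]
ee_rot: [-3.142, -0.001, 0.108]
force: [0.2, 0.3, -0.3]
grip_width: 12.4
```

Run:
```python
from h import *
for n in("side","top"): snap(n,f'pics/{n}11.png')
a=cv2.imread('pics/side11.png')[120:280,205:345]
b=cv2.imread('pics/top11.png')[120:280,195:345]
cv2.imwrite('pics/z11.png',np.hstack([cv2.resize(x,(395,420),interpolation=cv2.INTER_CUBIC) for x in(a,b)]))
print(r.get_obs()['tcp_pos'])
p=np.load('p.npy')
for f in range(25,50,4):
    a=np.radians(f); print(f,[proj(n,C2W(p,(-55-158*np.sin(a)-t*np.cos(a),160-158*np.cos(a)+t*np.sin(a),202)))[0].round(1) for n in('side','top') for t in (0,16)])
```

```text
[444.7184086  -57.32947839 320.17189155]
25 [array([254.4, 205.7]), array([250.4, 207.6]), array([265.4, 228. ]), array([262.4, 232.2])]
29 [array([251.6, 207. ]), array([247.4, 208.8]), array([263.2, 230.8]), array([259.9, 234.8])]
33 [array([248.6, 208.2]), array([244.2, 209.8]), array([260.8, 233.5]), array([257.2, 237.4])]
37 [array([245.5, 209.2]), array([241. , 210.7]), array([258.2, 236.1]), array([254.2, 239.7])]
41 [array([242.3, 210.1]), array([237.6, 211.4]), array([255.4, 238.5]), array([251.2, 241.8])]
45 [array([239.1, 210.9]), array([234.2, 212. ]), array([252.4, 240.7]), array([247.9, 243.8])]
49 [array([235.7, 211.6]), array([230.8, 212.4]), array([249.2, 242.7]), array([244.5, 245.5])]
```

View pics/z11.png

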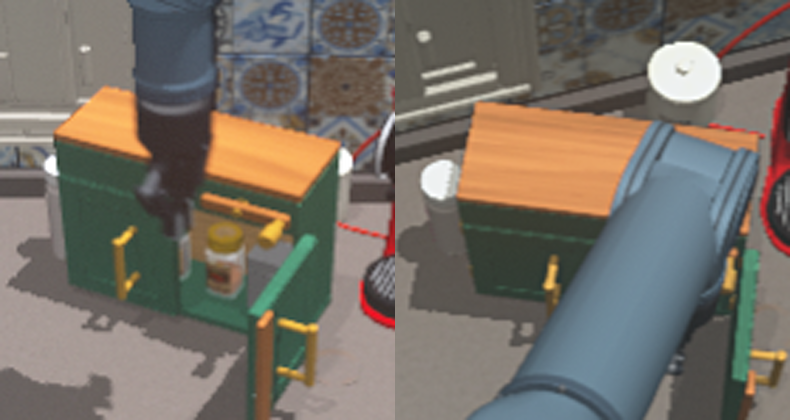

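Request:
drive_tool:
  steps:
    - {"linear": [15,40,0],"spin": 0,"grip": 1}
    - {"linear": [35,80,0],"spin": 0,"grip": 1}
    - {"linear": [51,110,0],"spin": 0,"grip": 1}
    - {"linear": [51,110,-40],"spin": 0,"grip": 1}
    - {"linear": [51,110,-90],"spin": 0,"grip": 1}
    - {"linear": [51,110,-140],"spin": 0,"grip": 1}
    - {"linear": [51,110,-185],"spin": 0,"grip": 1}
    - {"linear": [51,110,-190],"spin": 0,"grip": 1}

```text
time: 20.2
tcp_pos: [494.2, 57.5, 127.9]
ee_rot: [3.141, 0.007, 0.11]
force: [0.9, -0.2, 1.2]
grip_width: 85.4
```

Request:
drive_tool:
  steps:
    - {"linear": [0,4,0],"spin": 0,"grip": 1}
    - {"linear": [0,8,0],"spin": 0,"grip": 1}
    - {"linear": [0,12,0],"spin": 0,"grip": 1}
    - {"linear": [0,16,0],"spin": 0,"grip": 1}
    - {"linear": [0,19,0],"spin": 0,"grip": 1}
    - {"linear": [0,21,0],"spin": 0,"grip": 1}
    - {"linear": [0,22,0],"spin": 0,"grip": 1}
    - {"linear": [0,22,0],"spin": 0,"grip": 1}

```text
time: 21.2
tcp_pos: [497.1, 79.3, 130.3]
ee_rot: [3.141, 0.0, 0.109]
force: [0.2, -3.9, 1.2]
grip_width: 85.4
```

Run:
```python
from h import *
for n in("side","top"): snap(n,f'pics/{n}12.png')
a=cv2.imread('pics/side12.png')[160:260,205:295]
cv2.imwrite('pics/z12.png',cv2.resize(a,(540,600),interpolation=cv2.INTER_CUBIC))
print(r.get_obs()['tcp_pos'],r.get_obs()['force'])
```

```text
[497.16393305  79.37675138 130.28403351] [-1.87780788 -4.10906895  2.02898341]
```

View pics/z12.png

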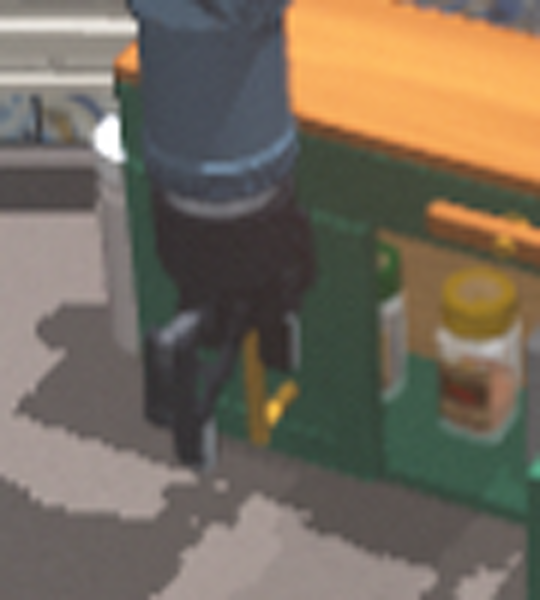

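Request:
drive_tool:
  steps:
    - {"linear": [-3,4,0],"spin": 0,"grip": 1}
    - {"linear": [-7,7,0],"spin": 0,"grip": 1}
    - {"linear": [-12,9,0],"spin": 0,"grip": 1}
    - {"linear": [-17,12,0],"spin": 0,"grip": 1}
    - {"linear": [-22,15,0],"spin": 0,"grip": 1}
    - {"linear": [-26,18,0],"spin": 0,"grip": 1}
    - {"linear": [-30,21,0],"spin": 0,"grip": 1}
    - {"linear": [-34,24,0],"spin": 0,"grip": 1}

```text
time: 22.3
tcp_pos: [460.8, 102.2, 129.5]
ee_rot: [3.14, 0.005, 0.108]
force: [-4.4, -6.9, 0.6]
grip_width: 85.4
```

Run:
```python
from h import *
for n in("side",): snap(n,f'pics/{n}13.png')
a=cv2.imread('pics/side13.png')[160:260,205:295]
cv2.imwrite('pics/z13.png',cv2.resize(a,(540,600),interpolation=cv2.INTER_CUBIC))
```

```text
(no output)
```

View pics/z13.png

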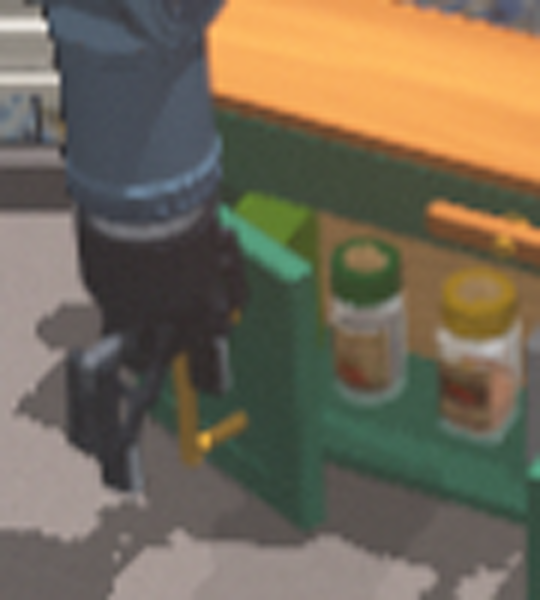

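Request:
drive_tool:
  steps:
    - {"linear": [-3,5,0],"spin": 0,"grip": 1}
    - {"linear": [-6,9,0],"spin": 0,"grip": 1}
    - {"linear": [-10,13,0],"spin": 0,"grip": 1}
    - {"linear": [-13,18,0],"spin": 0,"grip": 1}
    - {"linear": [-17,23,0],"spin": 0,"grip": 1}
    - {"linear": [-20,28,0],"spin": 0,"grip": 1}
    - {"linear": [-23,33,0],"spin": 0,"grip": 1}
    - {"linear": [-26,39,0],"spin": 0,"grip": 1}

```text
time: 23.35
tcp_pos: [431.1, 139.2, 128.8]
ee_rot: [3.138, 0.013, 0.106]
force: [-16.3, -11.5, 11.4]
grip_width: 85.2
```

Request:
drive_tool:
  steps:
    - {"linear": [-10,-10,0],"spin": 0,"grip": 1}
    - {"linear": [-18,-22,15],"spin": 0,"grip": 1}
    - {"linear": [-18,-25,60],"spin": 0,"grip": 1}
    - {"linear": [-18,-25,110],"spin": 0,"grip": 1}
    - {"linear": [-5,-60,150],"spin": 0,"grip": 0}
    - {"linear": [10,-100,190],"spin": 0,"grip": -1}
    - {"linear": [20,-150,190],"spin": 0,"grip": -1}
    - {"linear": [20,-190,190],"spin": 0,"grip": -1}

```text
time: 24.35
tcp_pos: [458.1, -48.6, 321.2]
ee_rot: [-3.141, -0.003, 0.11]
force: [0.6, 0.6, -0.2]
grip_width: 12.1
```

Run:
```python
from h import *
for n in("side","top"): snap(n,f'pics/{n}14.png')
a=cv2.imread('pics/side14.png')[120:280,205:345]
b=cv2.imread('pics/top14.png')[120:280,195:345]
cv2.imwrite('pics/z14.png',np.hstack([cv2.resize(x,(395,420),interpolation=cv2.INTER_CUBIC) for x in(a,b)]))
print(r.get_obs()['tcp_pos'])
```

```text
[457.07874299 -51.34358366 320.7975458 ]
```

View pics/z14.png

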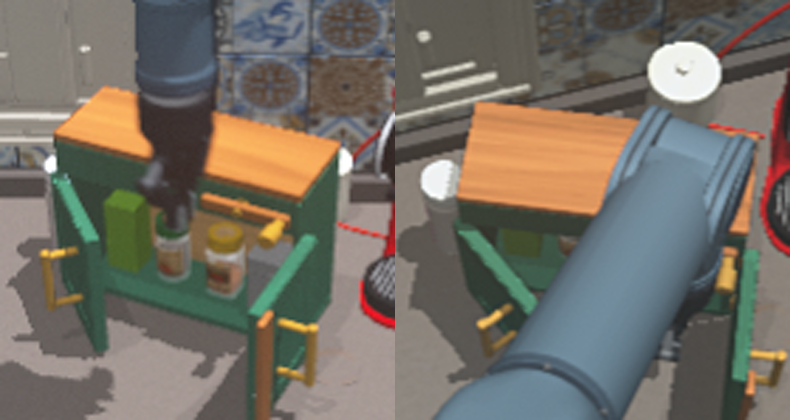

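Request:
drive_tool:
  steps:
    - {"linear": [25,30,0],"spin": 0,"grip": -1}
    - {"linear": [50,65,0],"spin": 0,"grip": -1}
    - {"linear": [69,92,0],"spin": 0,"grip": -1}
    - {"linear": [69,92,-40],"spin": 0,"grip": -1}
    - {"linear": [69,92,-80],"spin": 0,"grip": -1}
    - {"linear": [69,92,-115],"spin": 0,"grip": -1}
    - {"linear": [69,92,-123],"spin": 0,"grip": -1}
    - {"linear": [69,92,-123],"spin": 0,"grip": -1}

```text
time: 25.45
tcp_pos: [525.7, 45.5, 197.3]
ee_rot: [-3.141, 0.001, 0.11]
force: [-3.5, 0.6, -2.1]
grip_width: -0.1
```

Run:
```python
from h import *
for n in("side","top"): snap(n,f'pics/{n}15.png')
a=cv2.imread('pics/side15.png')[120:280,205:345]
b=cv2.imread('pics/top15.png')[120:280,195:345]
cv2.imwrite('pics/z15.png',np.hstack([cv2.resize(x,(395,420),interpolation=cv2.INTER_CUBIC) for x in(a,b)]))
print(r.get_obs()['tcp_pos'])
```

```text
[525.81460807  45.30868936 198.00415186]
```

View pics/z15.png

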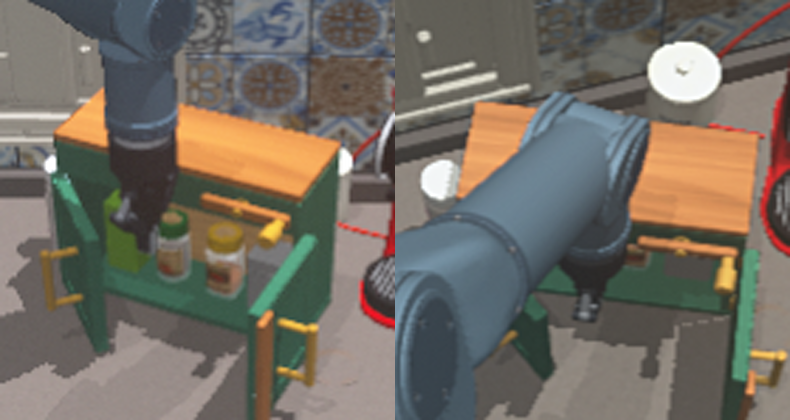

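Request:
drive_tool:
  steps:
    - {"linear": [-8,10,0],"spin": 0,"grip": -1}
    - {"linear": [-16,30,0],"spin": 0,"grip": -1}
    - {"linear": [-24,46,0],"spin": 0,"grip": -1}
    - {"linear": [-35,58,0],"spin": 0,"grip": -1}
    - {"linear": [-46,70,0],"spin": 0,"grip": -1}
    - {"linear": [-55,81,0],"spin": 0,"grip": -1}
    - {"linear": [-62,92,0],"spin": 0,"grip": -1}
    - {"linear": [-68,103,0],"spin": 0,"grip": -1}

```text
time: 26.55
tcp_pos: [457.8, 148.7, 197.3]
ee_rot: [3.141, -0.0, 0.11]
force: [-0.6, -0.2, -0.7]
grip_width: 0.1
```

Request:
drive_tool:
  steps:
    - {"linear": [-4,8,0],"spin": 0,"grip": -1}
    - {"linear": [-6,15,0],"spin": 0,"grip": -1}
    - {"linear": [-8,21,0],"spin": 0,"grip": -1}
    - {"linear": [-10,26,0],"spin": 0,"grip": -1}
    - {"linear": [-11,30,0],"spin": 0,"grip": -1}
    - {"linear": [-11,32,0],"spin": 0,"grip": -1}
    - {"linear": [-11,32,0],"spin": 0,"grip": -1}
    - {"linear": [-11,28,0],"spin": 0,"grip": -1}

```text
time: 27.55
tcp_pos: [447.2, 176.1, 197.3]
ee_rot: [-3.141, -0.0, 0.11]
force: [-0.4, -0.5, 0.8]
grip_width: -0.1
```

Request:
drive_tool:
  steps:
    - {"linear": [0,-20,10],"spin": 0,"grip": -1}
    - {"linear": [0,-35,60],"spin": 0,"grip": -1}
    - {"linear": [0,-60,110],"spin": 0,"grip": -1}
    - {"linear": [0,-90,150],"spin": 0,"grip": -1}
    - {"linear": [0,-110,170],"spin": 0,"grip": -1}
    - {"linear": [0,-110,200],"spin": 0,"grip": -1}
    - {"linear": [0,-110,200],"spin": 0,"grip": -1}
    - {"linear": [0,-110,200],"spin": 0,"grip": -1}

```text
time: 28.55
tcp_pos: [446.7, 65.1, 396.9]
ee_rot: [-3.141, 0.001, 0.109]
force: [0.1, 0.9, 0.2]
grip_width: -0.0
```

Run:
```python
from h import *
for n in("side","top"): snap(n,f'pics/{n}16.png')
a=cv2.imread('pics/side16.png')[120:280,205:345]
b=cv2.imread('pics/top16.png')[120:280,195:345]
cv2.imwrite('pics/z16.png',np.hstack([cv2.resize(x,(395,420),interpolation=cv2.INTER_CUBIC) for x in(a,b)]))
print(r.get_obs()['tcp_pos'])
p=np.load('p.npy')
for f in range(72,103,3):
    a=np.radians(f); print(f,[proj(n,C2W(p,(-55-158*np.sin(a)-t*np.cos(a),160-158*np.cos(a)+t*np.sin(a),202)))[0].round(1) for n in('side','top') for t in (0,16)])
```

```text
[446.5590745   65.5637547  396.47094929]
72 [array([216. , 212.5]), array([211.2, 212.1]), array([228.6, 250.3]), array([223. , 251.2])]
75 [array([213.5, 212.2]), array([208.8, 211.7]), array([225.7, 250.7]), array([220.1, 251.3])]
78 [array([211.1, 211.9]), array([206.4, 211.2]), array([222.8, 250.9]), array([217.2, 251.3])]
81 [array([208.7, 211.5]), array([204.1, 210.6]), array([219.9, 251.1]), array([214.3, 251.2])]
84 [array([206.4, 211. ]), array([201.9, 209.9]), array([217., 251.]), array([211.4, 250.9])]
87 [array([204.1, 210.4]), array([199.8, 209.2]), array([214.1, 250.9]), array([208.6, 250.4])]
90 [array([201.9, 209.7]), array([197.8, 208.4]), array([211.3, 250.6]), array([205.8, 249.9])]
93 [array([199.8, 209. ]), array([195.9, 207.6]), array([208.4, 250.2]), array([203. , 249.2])]
96 [array([197.8, 208.2]), array([194.1, 206.6]), array([205.6, 249.6]), array([200.3, 248.3])]
99 [array([195.9, 207.4]), array([192.3, 205.6]), array([202.9, 248.9]), array([197.7, 247.4])]
102 [array([194.1, 206.4]), array([190.7, 204.6]), array([200.2, 248. ]), array([195.1, 246.3])]
```

View pics/z16.png

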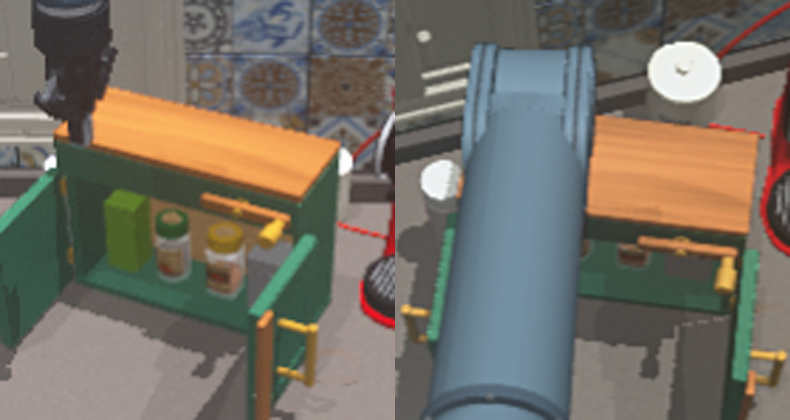

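Run:
```python
from h import *
a=cv2.imread('pics/side16.png')[160:270,170:250]
b=cv2.imread('pics/top16.png')[190:300,180:260]
cv2.imwrite('pics/z16b.png',np.hstack([cv2.resize(x,(400,550),interpolation=cv2.INTER_CUBIC) for x in(a,b)]))
```

```text
(no output)
```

View pics/z16b.png

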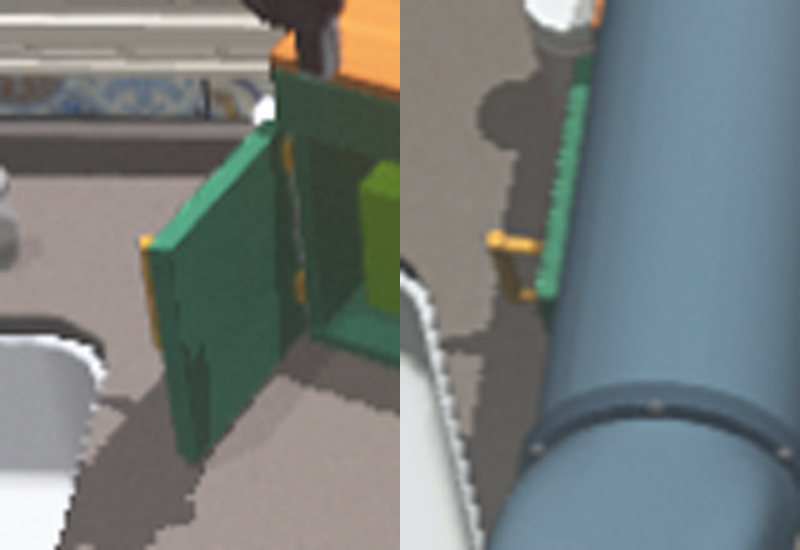

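Run:
```python
from h import *
p=np.load('p.npy')
a=cv2.imread('pics/side16.png'); S=6
z=cv2.resize(a[170:225,265:330],None,fx=10,fy=10,interpolation=cv2.INTER_CUBIC)
for th,c in((1.57,(255,255,255)),(1.3,(0,0,255))):
    e=[(-83,-94-r_*np.sin(th),232+r_*np.cos(th)) for r_ in(-48,62)]
    q=[tuple(int(v) for v in (proj('side',C2W(p,x))[0]-[265,170])*10) for x in e]; cv2.line(z,q[0],q[1],c,1)
A=cv2.imread('pics/side0.png').astype(int);d=np.abs(A-a).max(2)
d=(d>40).astype(np.uint8)*255
cv2.imwrite('pics/lat.png',z);cv2.imwrite('pics/diff.png',d)
```

```text
(no output)
```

View pics/lat.png

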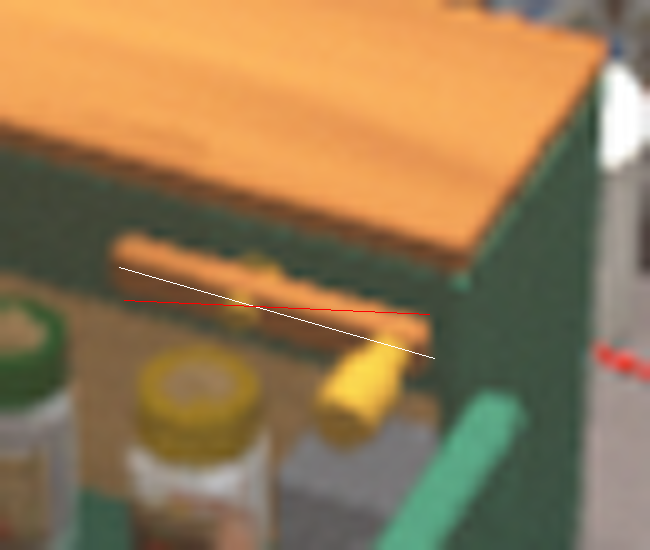

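View pics/diff.png

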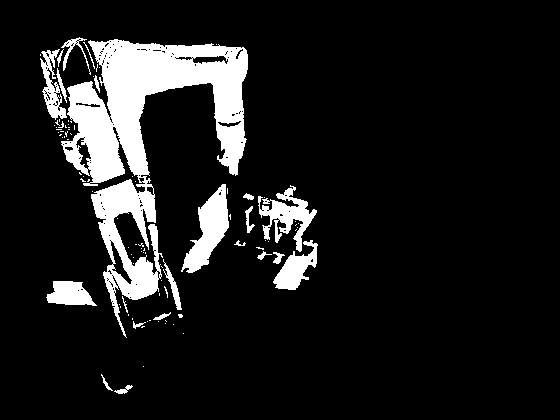

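The overlay shows the latch bar parallel to the white line I predicted for 1.57 rad. In the difference picture only the arm, its shadows and the doors and latch have changed, so the bystanders have not moved. The arm is clear, so I'm handing the job in.

Run:
```python
from h import *
print(r.finish_job()); print(r.get_obs()['time'])
```

```text
the job is handed in; nothing more can be done
None
the job is handed in; nothing more can be done
```

The cupboard is open as asked, and I handed the job in at about 29 s of the 66 s allowed; `finish_job()` gives no verdict. I turned the latch level first, then swung the right door open, then the left.

**How it was done:**
- **Latch:** I pushed the knob round with the closed fingertips and pressed it against its stop.
- **Doors:** I started each by pushing its handle sideways towards the hinge, then pushed it to square from the inside. The drive tool has no tilt, so the gripper stayed pointing straight down rather than leaning back.

**Last checks, from the camera pictures:**

| Item | Result |
|---|---|
| Latch | level, parallel to the line predicted for 1.57 rad |
| Right door | about 90 to 91 degrees |
| Left door | about 87 to 88 degrees |
| Jars, bottle, tin, shaker | no change seen in the side picture since the start |
| Arm | well clear, touching nothing |

**What did not go smoothly:**
- **Missed handle:** My first push on the left handle missed the bar and moved nothing. I went in about 5 mm deeper and it worked.
- **Contact forces:** The highest wrist-force readings were about 23 N, at the end of the latch press and of the left handle push. I only had readings at the end of each move, so short peaks in between are not covered.
- **Measurement accuracy:** The fit of the cupboard to the pictures left errors of up to about 2 pixels, so the door angles are good to a few degrees.

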